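Latch the sprung feed slide at its middle stop

ROBOT

A 6-joint arm with a two-finger parallel gripper is mounted at the origin on a cart in front of the work surface, level with it; the furniture and walls round the work are solid. World frame = base frame: x ahead of the robot, y to its left, z up, the work surface at z = 0. Lengths are in m, angles in degrees, forces in N, time in s.
With the tool pointing down it reaches from about 0.35 to 0.775 m from the base axis. Payload 7.3 kg.
Tool frame: the origin (TCP) lies on the centre line of the jaws, within the pads' length; the fingertips stand 17 mm ahead of it and the grasp point (between the pads) lies 2 mm behind it; y points along the fingers, z is the direction in which the jaws open and shut, and the axes are right-handed (so a half turn about y gives the same grasp; the last joint's range is limited). The gripper opens to 92 mm and grips with 3 to 60 N. Pads are 19 mm wide; open, the fingers measure 130 mm over their backs; the gripper's body (75 mm by 190 mm) begins 47 mm behind the grasp point.
Start: joints at [-79.87, 19.595, 87.324, -0, 73.075, -8.365], TCP at [0.167, -0.498, 0.215] pointing down, gripper open.
Joint ranges: [-145.02, 145.02], [-44.19, 115.74], [2.07, 154.8], [-57.11, 237.11], [16.16, 152.29], [-177.93, 177.93]. Speed limits (degrees/s): [147.25, 147.25, 180, 180, 180, 180].

INTERFACE

Orientations are given as a 3x3 rotation matrix whose columns are the frame's x, y, z axes.
In Python, from plant import * gives the robot as it stands.
- The arm moves only by the tool move_arm, never from a script. Its argument "steps" is a list of rows, each an object of numbers: "ax", "ay", "az": the turn, a rotation vector about the tool's x, y, z normalised to -1 to 1, where 1 is pi rad; "dx", "dy", "dz": the shift along the tool's x, y, z normalised to -1 to 1, where 1 is 0.25 m; "gripper": the closure, from 0 (fully open) to 1 (shut). In form: [{"ax": .., "ay": .., "az": .., "dx": .., "dy": .., "dz": .., "gripper": ..}, ...]. A call has 1 to 20 rows; each row is the pose to reach, as a shift and turn from the pose commanded when the call began, along the tool's axes at that moment, turning the shorter way round; what a row does not reach only later rows make up. A row lasts 1/10 s, in which the tool goes at most 50 mm and 8.59 degrees, less where a joint would pass 70% of its speed; a pose out of reach is approached as far as the arm can. A call with a number of a shift or a turn outside -1 to 1 is refused whole. A call with a gripper value outside its range is refused whole. The fingers move at their own pace and stop on an object; the grip force is fixed at half the most. Time passes only in rows, so rows that repeat a pose let the fingers close. It gives the time, the measured TCP pose, the force and the opening at its end, in the units of the state.
- state(): the state, without advancing time (a new reading comes with each control period).
- read_camera(name): name is "scene" or "top"; returns the picture (420x560x3 uint8, red, green, blue); there is no depth.
- calibration(name): a dict with "mtx" (3x3 intrinsics, pixels), "k1" (the pictures are not rectified: a ray, as slopes to the right and down, at radius r is drawn at 1 + k1 r^2 times it, then the intrinsics apply), "extrinsics" (4x4, takes a point from camera to world coordinates). Camera axes: x right, y up, looking along -z (the intrinsics and any distortion apply to the point x, -y, -z); pixel columns grow to the right and rows downward; lengths in m; the calibration is good to about 2 mm. A picture is of the moment at which its call begins. calibration takes no time and is no camera call.
- job_done(): hands the job in, once; it reports no verdict.
The state is a dict: "clock": time; "joints": joint angles; "joint_velocities": joint speeds; "effort": joint torques, N m; "ee_pos": TCP position; "tool_rot": TCP orientation; "contact_force": force on the tool from outside, world axes, zero at the start; "wrist_torque": the same for the moment, N m; "grip_width": opening from 0.0 (shut) to 1.0 (fully open).
Only numpy, scipy, OpenCV 4.12 (cv2) and the standard library are available. Lean on these libraries where they do the work, as an engineer would, in place of code of your own. Each camera call takes 0.05 s, during which the arm holds its last target. There are 200 camera calls.

TASK

One of the two sprung feed fixtures on the bench has an oval felt pad lying in its slide. With your fingertips press against the upright push plate at the near end of that slide, push it inward until the stop pin has dropped behind the first tooth (the middle stop, half way along the travel) but not so far that it passes the second, then let go so that the spring brings the slide back against the pin and it stays latched at the middle position. Grasp and lift nothing: leave the pad lying in its nest, let the stop pin work by itself, and do not disturb the empty fixture or the other things on the bench.

Things in the scene. Friction and masses are not known exactly. Their poses are not given: they have to be found in the camera images.
- pad_fixture: Feed fixture carrying the felt pad: dark steel base plate 195 x 120 x 12 mm fixed to the bench, an aluminium bridge across it at x = 20 to 50 mm, 55 mm high. Stands at the left or the right place. Origin on the bench, 100 mm from the base's near edge and 95 mm from its far edge, on the centre line. x = push direction, away from the robot, turned up to 0.4 rad; y left, z up.
- pad_slide (a joint): Travel (m) of its sprung slide along +x: 0 home (start), 0.025 latched at the middle stop, 0.050 latched at the far stop, 0.056 end. The spring pushes it back: 6.4 N at home, +80 N/m; a tooth passing the pin adds 2 to 5 N; damping 45 N s/m. Let go below 0.025 it goes home; between 0.025 and 0.050 it comes back to 0.025 and latches; beyond 0.050 it latches far, which pushing cannot undo.
- pad_push (a point): Middle of the face to push: near (-x) face of that slide's upright aluminium push plate, 60 mm wide, 8 mm thick, 20 to 70 mm above the bench. The point is 50 mm above the bench and, at home, 115 mm before the fixture's origin on its centre line; it moves with the slide. The face overhangs the base by 15 mm: the space in front of it is free down to the bench.
- pad_pin (a joint): Lift (m) of the stop pin in that bridge, left of the centre line: 0 = down (at the start, and once dropped behind a tooth), 0.007 as a tooth passes beneath. A light spring presses it down; it need not be touched. Its knob is the fixture's highest part, 75 mm above the bench.
- felt_pad: Loose oval cream felt pad, 84 x 52 x 8 mm, about 60 g, lying in the low black nest on the pad fixture's slide (an aluminium plate, its top 24 mm above the bench), long axis along the slide. Origin at the middle of its underside, at home 45 mm before the fixture's origin; it rides with the slide.
- spare_fixture: The second feed fixture, identical to the first (same origin, axes and sizes) but with an empty nest. To be left alone.
- spare_slide (a joint): Travel of the empty fixture's slide, in m, 0 = home. Must stay at home.
- screwdriver: Bystander: red-handled screwdriver, 192 mm long, 26 mm thick, lying between the two fixtures. Origin at its middle, on the bench.
- thread_roll: Bystander: small cream roll, 43 mm long, 31 mm thick, lying between the fixtures on the robot's side. Origin below its middle, on the bench.
- glue_tin: Bystander: white tin, 67 mm across, 59 mm high, to the left. Origin at the middle of its underside.
Not all that is in view belongs to the job. Of the things that look like the felt_pad, the smallest one is meant.

How it is judged (in metres and radians):
At the end, for the whole second after the job is handed in: The pad fixture's slide rests latched at its middle stop (travel 25 mm, within 2.5 mm), the stop pin is down (lift below 2 mm), the felt pad still lies flat in its nest (within 6 mm) and the empty fixture's slide is at home (value of joint pad_slide between 0.0225 and 0.0275 m and value of joint pad_pin below 0.002 m and velocity of joint pad_slide between -0.005 and 0.005 m/s and value of joint spare_slide below 0.003 m and x of felt_pad in the frame of pad_fixture between -0.026 and -0.014 m and y of felt_pad in the frame of pad_fixture between -0.006 and 0.006 m and z of felt_pad in the frame of pad_fixture below 0.028 m and angle between felt_pad's own z axis and vertical below 0.1 rad and linear speed of felt_pad below 0.02 m/s); the robot touches nothing.
It fails at once if the felt pad is lifted out of its nest (height (world z) of felt_pad above 0.034 m).
It fails at once if the fingers press on the felt pad (contact force between the fingers and felt_pad above 2 N).
It fails at once if the stop pin is pulled up by hand (more than 11 mm) (value of joint pad_pin above 0.011 m).
It fails at once if the empty fixture's slide is pushed (more than 5 mm) (value of joint spare_slide above 0.005 m).
It fails at once if another thing on the bench is disturbed (moved more than 20 mm) (distance of any of screwdriver, thread_roll, glue_tin from where it was at the start of the episode above 0.02 m).
It also fails if it takes over 35 s, if anything falls off the work surface, if the arm or the gripper's body presses on something with over 40 N, if the wrist force passes 120 N, or if a joint passes its speed limit or range.

## Working session

There is one attempt and no reset: what is moved stays moved. The work goes in short steps, Python scripts to look and compute and a tool call to move; the robot and the scene stay as the last step left them, time stands still between calls to the robot, and variables do not carry over. Pictures are saved under pics/ and viewed, about 8 in all and at most 12, crops included, and the job is handed in when it is done.

Besides the shell and the picture viewer there is one more tool, called after "Request:" by a JSON object that holds its "method" and its "body". move_arm: Moves the arm, as the interface text tells. Its arguments: {"type":"object","properties":{"steps":{"type":"array"}},"required":["steps"]}

```bash
mkdir -p pics; python3 - <<'E'
from plant import *
import cv2, json
for n in ("scene","top"):
    im=read_camera(n); cv2.imwrite(f"pics/{n}0.png",im[:,:,::-1])
    c=calibration(n); print(n,c)
s=state(); print(s)
E
python3 -c "
import cv2,numpy as np
" ; ls
```

```text
scene {'mtx': array([[512.58491463,   0.        , 275.2198622 ],
       [  0.        , 512.58491463, 204.33111907],
       [  0.        ,   0.        ,   1.        ]]), 'k1': -0.1701059188899866, 'extrinsics': array([[ 0.1234012 ,  0.5503542 , -0.82576171, -0.69769973],
       [-0.99235513,  0.06999263, -0.10164806, -0.09186893],
       [ 0.0018548 ,  0.83199236,  0.55478398,  0.85773518],
       [ 0.        ,  0.        ,  0.        ,  1.        ]])}
top {'mtx': array([[483.49104591,   0.        , 277.48825887],
       [  0.        , 483.49104591, 208.73076274],
       [  0.        ,   0.        ,   1.        ]]), 'k1': -0.116880877795336, 'extrinsics': array([[-0.02277692,  0.9884424 , -0.14987605,  0.32160885],
       [-0.99965796, -0.02444489, -0.00929589,  0.06112431],
       [-0.01285215,  0.14961305,  0.98866109,  1.30500313],
       [ 0.        ,  0.        ,  0.        ,  1.        ]])}
{'clock': 0.1, 'joints': array([-7.98696802e+01,  1.96321357e+01,  8.73729290e+01, -6.57314299e-04,
        7.30766167e+01, -8.36434872e+00]), 'joint_velocities': array([ 0.06001873, -0.04530737, -0.25066132, -0.03010056, -0.0687303 ,
        0.03365569]), 'effort': array([ 1.73006312e-03, -4.32003951e+01, -2.44695979e+01,  7.19945692e-02,
        5.25556575e-02, -4.63798779e-05]), 'ee_pos': array([ 0.16649232, -0.49747862,  0.21431015]), 'tool_rot': array([[-9.48352141e-01, -2.61551548e-04,  3.17219402e-01],
       [-3.17219449e-01,  1.40145422e-03, -9.48351125e-01],
       [-1.96525763e-04, -9.99998984e-01, -1.41204134e-03]]), 'contact_force': array([0.6945656 , 0.1174864 , 0.45339118]), 'wrist_torque': array([ 0.0131708 , -0.01337609, -0.0016643 ]), 'grip_width': 1.0004407119522625}
pics
```

View pics/top0.png

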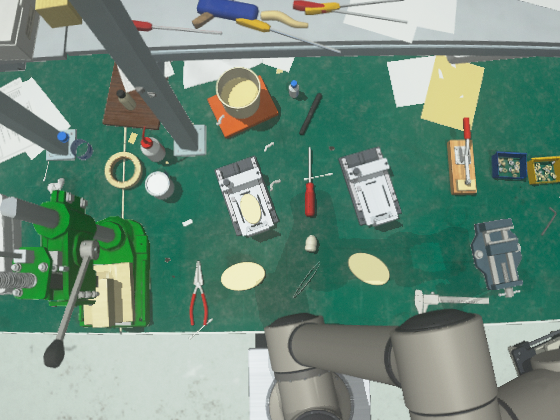

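View pics/scene0.png

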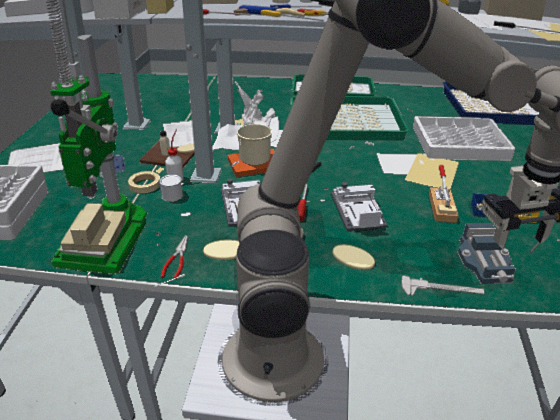

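The top view shows the left fixture at about (246,197) with a small cream oval in its slide at (250,208). The right fixture at (371,187) has an empty nest. Three things look like the pad: (250,208), (243,276) and (369,268). The last two are larger and lie on the bench, so (250,208) is the one meant. I'll confirm that in a crop.

```bash
cat > h.py <<'E'
import numpy as np, cv2
from plant import *
def ray(n,uv):
    c=calibration(n); K=c["mtx"]; d=np.array([c["k1"],0,0,0,0.])
    p=cv2.undistortPoints(np.array(uv,float).reshape(-1,1,2),K,d).reshape(-1,2)
    E=c["extrinsics"]; D=np.c_[p[:,0],-p[:,1],-np.ones(len(p))]@E[:3,:3].T
    return E[:3,3],D
def onplane(n,uv,z):
    o,D=ray(n,uv); return o+D*((z-o[2])/D[:,2])[:,None]
def proj(n,P):
    c=calibration(n);E=np.linalg.inv(c["extrinsics"]); q=np.atleast_2d(P)@E[:3,:3].T+E[:3,3]
    q=q*[1,-1,-1]
    return cv2.projectPoints(q,np.zeros(3),np.zeros(3),c["mtx"],np.array([c["k1"],0,0,0,0.]))[0].reshape(-1,2)
E
python3 - <<'E'
from h import *
im=cv2.imread("pics/top0.png")
c=im[145:245,200:300]; cv2.imwrite("pics/c1.png",cv2.resize(c,(600,600),interpolation=cv2.INTER_CUBIC))
hsv=cv2.cvtColor(im,cv2.COLOR_BGR2HSV)
m=cv2.inRange(hsv,(15,35,150),(35,160,255))
for k in cv2.findContours(m,cv2.RETR_EXTERNAL,cv2.CHAIN_APPROX_NONE)[0]:
    if cv2.contourArea(k)>200:
        (x,y),_,_=cv2.fitEllipse(k)
        if 200<x<400 and 170<y<300:
            z=.032 if y<230 else .008
            P=onplane("top",k.reshape(-1,2),z)[:,:2]
            (cx,cy),wh,a=cv2.minAreaRect(P.astype(np.float32))
            e=cv2.fitEllipse((P*1000).astype(np.float32)); print((x,y),cx,cy,wh,a,e)
E
```

```text
(242.49600219726562, 275.7994384765625) 0.33985280990600586 0.17090582847595215 (0.07253243774175644, 0.11761432141065598) 8.250663757324219 ((339.7276611328125, 170.81886291503906), (70.9572525024414, 116.17826080322266), 10.943221092224121)
(368.4433288574219, 268.487548828125) 0.3510836958885193 -0.166488915681839 (0.117513507604599, 0.07318882644176483) 54.56187438964844 ((350.8291320800781, -166.09732055664062), (71.224365234375, 115.66693878173828), 149.50103759765625)
(250.18775939941406, 208.42689514160156) 0.517483115196228 0.14586395025253296 (0.08219647407531738, 0.050106439739465714) 25.56071662902832 ((517.3938598632812, 145.90335083007812), (48.47239685058594, 80.7599868774414), 107.86844635009766)
```

View pics/c1.png

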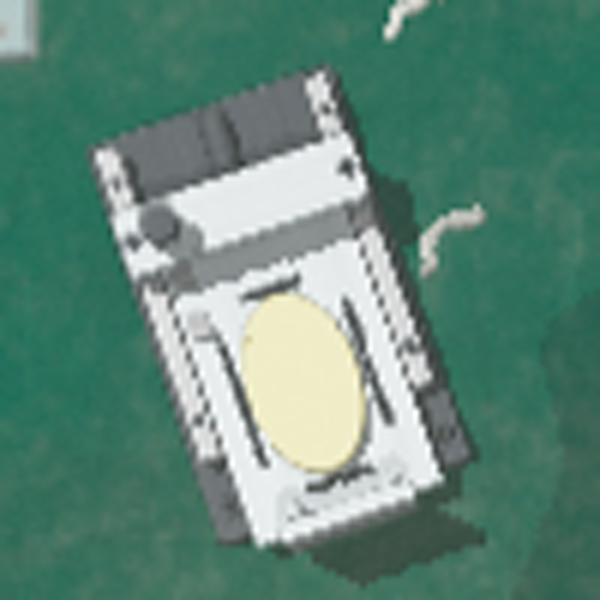

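The crop shows the pad lying in the left fixture's nest, with the pin knob left of the bridge. It measures 82×50 mm against about 117×72 mm for the decoys, so the left fixture is the pad fixture. Next I'll check the yaw and position against the base corners.

```bash
python3 - <<'E'
from h import *
cr=lambda p:(np.array(p,float)+.5)/6-.5+[200,145]
B=onplane("top",cr([(220,541),(474,458),(330,68),(93,150)]),.012)[:,:2]  # NL? NR FR FL
print(np.round(B,3), "sides",[round(np.linalg.norm(B[i]-B[(i+1)%4]),3) for i in range(4)])
f=(B[2]+B[3])/2-(B[0]+B[1])/2; f/=np.linalg.norm(f); print("yaw base",np.degrees(np.arctan2(f[1],f[0])))
e=B.mean(0)+f*0.0025; print("origin from base",e)
pad=np.array([.5174,.1459])
for yaw in (np.degrees(np.arctan2(f[1],f[0])),17.87):
    d=np.array([np.cos(np.radians(yaw)),np.sin(np.radians(yaw))]); print(yaw,"push from pad",pad-.07*d,"from base",e-.115*d)
# slide near edge, push plate top near edge
print("plate top corners z.07",onplane("top",cr([(277,513),(405,473)]),.07)[:,:2])
print("roll",onplane("top",[(311,243)],.015), "tin",onplane("top",[(159,185)],.05),"driver",onplane("top",[(310,150),(310,214)],.013))
R=state()["tool_rot"];p=state()["ee_pos"]
for w in [(.42,-.30,.215),(.42,-.1,.215),(.40,.108,.215)]:
    print(w,np.round(R.T@(np.array(w)-p)/.25,3))
E
```

```text
[[0.45  0.186]
 [0.484 0.071]
 [0.666 0.133]
 [0.631 0.242]] sides [np.float64(0.12), np.float64(0.192), np.float64(0.115), np.float64(0.19)]
yaw base 18.08813435701207
origin from base [0.56015394 0.1588619 ]
18.08813435701207 push from pad [0.4508594  0.12416643] from base [0.45083723 0.12315675]
17.87 push from pad [0.45077714 0.12441992] from base [0.45070209 0.12357319]
plate top corners z.07 [[0.45534818 0.15556732]
 [0.47128463 0.1003724 ]]
roll [[ 0.42241221 -0.01411871  0.015     ]] tin [[0.58384793 0.38819136 0.05      ]] driver [[ 0.67899919 -0.02008669  0.013     ]
 [ 0.50092947 -0.0140826   0.013     ]]
(0.42, -0.3, 0.215) [-1.212 -0.002 -0.427]
(0.42, -0.1, 0.215) [-1.466e+00 -1.000e-03 -1.186e+00]
(0.4, 0.108, 0.215) [-1.654  0.    -2.001]
```

Base and pad agree: yaw is about 18° and the push point about (0.451, 0.124). The tool's −x axis already points along 18.5°, which is the push direction. I'll shut the fingers and travel high along an arc.

Request:
{"method": "move_arm", "body": {"steps": [{"dx":-1.0,"dz":-0.4,"gripper":1},{"dx":-1.0,"dz":-0.4,"gripper":1},{"dx":-1.0,"dz":-0.4,"gripper":1},{"dx":-1.0,"dz":-0.4,"gripper":1},{"dx":-1.0,"dz":-0.4,"gripper":1},{"dx":-1.0,"dz":-0.4,"gripper":1},{"dx":-1.0,"dz":-0.4,"gripper":1}]}}

```text
invalid input
```

Request:
{"method": "move_arm", "body": {"steps": [{"dx":-0.5,"dz":-0.9,"gripper":1},{"dx":-0.5,"dz":-0.9,"gripper":1},{"dx":-0.5,"dz":-0.9,"gripper":1},{"dx":-0.5,"dz":-0.9,"gripper":1},{"dx":-0.5,"dz":-0.9,"gripper":1},{"dx":-0.5,"dz":-0.9,"gripper":1},{"dx":-0.5,"dz":-0.9,"gripper":1}]}}

```text
invalid input
```

Request:
{"method": "move_arm", "body": {"steps": [{"dx":-0.15,"dz":-0.7,"gripper":1},{"dx":-0.15,"dz":-0.7,"gripper":1},{"dx":-0.15,"dz":-0.7,"gripper":1},{"dx":-0.15,"dz":-0.7,"gripper":1},{"dx":-0.15,"dz":-0.7,"gripper":1},{"dx":-0.15,"dz":-0.7,"gripper":1}]}}

```text
invalid input
```

```bash
python3 - <<'E'
from h import *
s=state();R=s["tool_rot"];p=s["ee_pos"];print(s["clock"],p,R.round(4),s["grip_width"],s["contact_force"],s["joints"])
d=np.array([.951,.309,0]);pp=np.array([.4508,.1238,.05])
w=pp-d*.0445;w[2]=.052
print("to start",w,R.T@(w-p)/.25)
for n in("scene","top"):
    im=read_camera(n);cv2.imwrite(f"pics/{n}1.png",im[:,:,::-1]); print(n,proj(n,[pp,[.5174,.1459,.032]]))
a=cv2.imread("pics/scene1.png")[140:260,190:350];b=cv2.imread("pics/top1.png")[140:260,180:340]
cv2.imwrite("pics/c2.png",np.hstack([cv2.resize(x,(400*2//2,300),interpolation=cv2.INTER_CUBIC) for x in(a,b)]))
E
```

```text
0.1 [ 0.16649232 -0.49747862  0.21431015] [[-9.484e-01 -3.000e-04  3.172e-01]
 [-3.172e-01  1.400e-03 -9.484e-01]
 [-2.000e-04 -1.000e+00 -1.400e-03]] 1.0004407119522625 [0.6945656  0.1174864  0.45339118] [-7.98696802e+01  1.96321357e+01  8.73729290e+01 -6.57314299e-04
  7.30766167e+01 -8.36434872e+00]
to start [0.4084805 0.1100495 0.052    ] [-1.6887114   0.65239245 -1.99662977]
scene [[248.56688025 213.30763932]
 [245.0351106  204.89250295]]
top [[258.52602072 232.34338916]
 [250.16855522 208.35645303]]
```

View pics/c2.png

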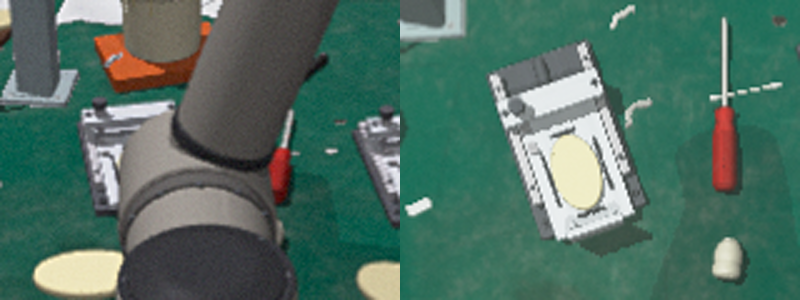

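The moves were refused because each row needs all seven numbers, so nothing moved. The picture is unchanged. I'll resend them with full rows.

Request:
{"method": "move_arm", "body": {"steps": [{"ax":0,"ay":0,"az":0,"dx":-1.0,"dy":0,"dz":-0.4,"gripper":1},{"ax":0,"ay":0,"az":0,"dx":-1.0,"dy":0,"dz":-0.4,"gripper":1},{"ax":0,"ay":0,"az":0,"dx":-1.0,"dy":0,"dz":-0.4,"gripper":1},{"ax":0,"ay":0,"az":0,"dx":-1.0,"dy":0,"dz":-0.4,"gripper":1},{"ax":0,"ay":0,"az":0,"dx":-1.0,"dy":0,"dz":-0.4,"gripper":1},{"ax":0,"ay":0,"az":0,"dx":-1.0,"dy":0,"dz":-0.4,"gripper":1},{"ax":0,"ay":0,"az":0,"dx":-1.0,"dy":0,"dz":-0.4,"gripper":1}]}}

```text
clock: 0.9
ee_pos: [0.3736, -0.3218, 0.2149]
tool_rot: [[-0.947, 0.0, 0.321], [-0.321, 0.0, -0.947], [-0.0, -1.0, -0.0]]
contact_force: [-0.0, -0.1, -0.2]
grip_width: 0.441
```

Request:
{"method": "move_arm", "body": {"steps": [{"ax":0,"ay":0,"az":0,"dx":-0.5,"dy":0,"dz":-0.9,"gripper":1},{"ax":0,"ay":0,"az":0,"dx":-0.5,"dy":0,"dz":-0.9,"gripper":1},{"ax":0,"ay":0,"az":0,"dx":-0.5,"dy":0,"dz":-0.9,"gripper":1},{"ax":0,"ay":0,"az":0,"dx":-0.5,"dy":0,"dz":-0.9,"gripper":1},{"ax":0,"ay":0,"az":0,"dx":-0.5,"dy":0,"dz":-0.9,"gripper":1},{"ax":0,"ay":0,"az":0,"dx":-0.5,"dy":0,"dz":-0.9,"gripper":1},{"ax":0,"ay":0,"az":0,"dx":-0.5,"dy":0,"dz":-0.9,"gripper":1}]}}

```text
clock: 1.6
ee_pos: [0.419, -0.0705, 0.215]
tool_rot: [[-0.948, -0.0, 0.32], [-0.32, -0.001, -0.948], [0.0, -1.0, 0.001]]
contact_force: [-0.1, -1.0, -0.7]
grip_width: 0.005
```

Request:
{"method": "move_arm", "body": {"steps": [{"ax":0,"ay":0,"az":0,"dx":-0.15,"dy":0,"dz":-0.7,"gripper":1},{"ax":0,"ay":0,"az":0,"dx":-0.15,"dy":0,"dz":-0.7,"gripper":1},{"ax":0,"ay":0,"az":0,"dx":-0.15,"dy":0,"dz":-0.7,"gripper":1},{"ax":0,"ay":0,"az":0,"dx":-0.15,"dy":0,"dz":-0.7,"gripper":1},{"ax":0,"ay":0,"az":0,"dx":-0.15,"dy":0,"dz":-0.7,"gripper":1},{"ax":0,"ay":0,"az":0,"dx":-0.15,"dy":0,"dz":-0.7,"gripper":1}]}}

```text
clock: 2.2
ee_pos: [0.3997, 0.1057, 0.2148]
tool_rot: [[-0.949, 0.0, 0.317], [-0.317, -0.001, -0.949], [0.0, -1.0, 0.001]]
contact_force: [-0.0, -0.3, 0.3]
grip_width: 0.0
```

```bash
python3 - <<'E'
from h import *
s=state();R=s["tool_rot"];p=s["ee_pos"];print(s["clock"],p,R.round(4),s["grip_width"],s["contact_force"])
d=np.array([.951,.309,0]);pp=np.array([.4508,.1238,.05])
w=pp-d*.0445;w[2]=.055
print("to start",w,R.T@(w-p)/.25)
for n in("scene","top"):
    im=read_camera(n);cv2.imwrite(f"pics/{n}2.png",im[:,:,::-1]); print(n,proj(n,[pp,[.5174,.1459,.032]]))
a=cv2.imread("pics/scene2.png")[140:260,190:350];b=cv2.imread("pics/top2.png")[140:260,180:340]
cv2.imwrite("pics/c3.png",np.hstack([cv2.resize(x,(400,300),interpolation=cv2.INTER_CUBIC) for x in(a,b)]))
E
```

```text
2.2 [0.39969064 0.10565625 0.21478235] [[-9.485e-01  0.000e+00  3.167e-01]
 [-3.167e-01 -1.000e-03 -9.485e-01]
 [ 3.000e-04 -1.000e+00  1.000e-03]] 0.0001726833837056018 [-0.01937525 -0.3215666   0.34840107]
to start [0.4084805 0.1100495 0.055    ] [-0.03909214  0.63911293 -0.00615153]
scene [[248.56688025 213.30763932]
 [245.0351106  204.89250295]]
top [[258.52602072 232.34338916]
 [250.16855522 208.35645303]]
```

View pics/c3.png

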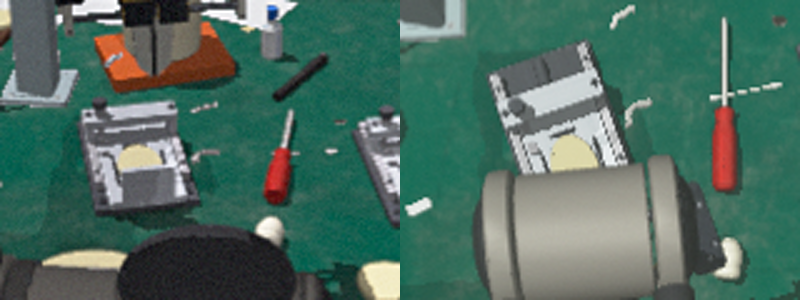

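The scene view now shows the push plate's front face, with its middle at about (249,215) px. My predicted push point is (249,213). I'll descend in front of it and triangulate the plate's top edge as a height check.

Request:
{"method": "move_arm", "body": {"steps": [{"ax":0,"ay":0,"az":0,"dx":0,"dy":0.2,"dz":0,"gripper":1},{"ax":0,"ay":0,"az":0,"dx":0,"dy":0.4,"dz":0,"gripper":1},{"ax":0,"ay":0,"az":0,"dx":0,"dy":0.6,"dz":0,"gripper":1},{"ax":0,"ay":0,"az":0,"dx":0,"dy":0.64,"dz":0,"gripper":1},{"ax":0,"ay":0,"az":0,"dx":0,"dy":0.64,"dz":0,"gripper":1},{"ax":0,"ay":0,"az":0,"dx":0,"dy":0.64,"dz":0,"gripper":1}]}}

```text
clock: 2.9
ee_pos: [0.4009, 0.1066, 0.0565]
tool_rot: [[-0.949, 0.003, 0.316], [-0.316, 0.0, -0.949], [-0.003, -1.0, 0.001]]
contact_force: [-0.2, -0.2, 0.9]
grip_width: 0.007
```

```bash
python3 - <<'E'
from h import *
o1,D1=ray("top",[(256.5,226.8)]);o2,D2=ray("scene",[(248.8,207.4)])
A=np.c_[D1[0],-D2[0]];t=np.linalg.lstsq(A,o2-o1,rcond=None)[0]
P,Q=o1+t[0]*D1[0],o2+t[1]*D2[0];print("plate top edge mid",P,Q)
s=state();R=s["tool_rot"];p=s["ee_pos"];print(s["clock"],p,s["contact_force"])
d=np.array([.951,.309,0]);n=np.array([-.309,.951,0]);pp=np.array([.4508,.1238,.05])
print("along to contact(mm)",1e3*((pp-p)@d-.0095),"lateral",1e3*(pp-p)@n)
im=read_camera("scene");cv2.imwrite("pics/s3.png",cv2.resize(im[150:250,190:310,::-1],(720,600),interpolation=cv2.INTER_CUBIC))
E
```

```text
plate top edge mid [0.4642868  0.12828755 0.06035403] [0.46478591 0.12521618 0.0602455 ]
2.9 [0.40088184 0.10661249 0.05651732] [-0.22654195 -0.1898392   0.87168576]
along to contact(mm) 43.28310696158999 lateral 0.9206099534907912
```

View pics/s3.png

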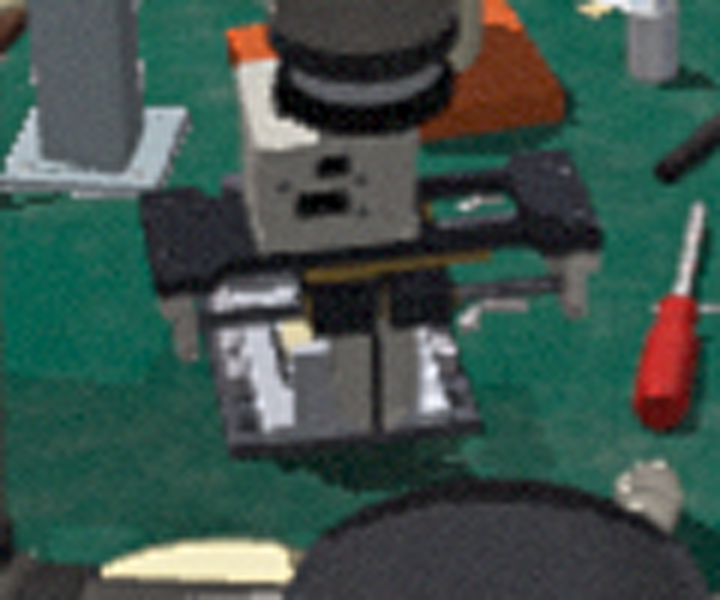

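The fingers stand in front of the plate. The triangulated top edge came out at 60 mm, about 10 mm below the given 70 mm, from coarse pixel picks. I'll lower 6 mm, close in, and let the contact force find the face.

Request:
{"method": "move_arm", "body": {"steps": [{"ax":0,"ay":0,"az":0,"dx":-0.06,"dy":0.02,"dz":0,"gripper":1},{"ax":0,"ay":0,"az":0,"dx":-0.12,"dy":0.02,"dz":0,"gripper":1},{"ax":0,"ay":0,"az":0,"dx":-0.15,"dy":0.02,"dz":0,"gripper":1},{"ax":0,"ay":0,"az":0,"dx":-0.15,"dy":0.02,"dz":0,"gripper":1},{"ax":0,"ay":0,"az":0,"dx":-0.15,"dy":0.02,"dz":0,"gripper":1}]}}

```text
clock: 3.45
ee_pos: [0.4346, 0.119, 0.0506]
tool_rot: [[-0.948, 0.001, 0.317], [-0.317, -0.0, -0.948], [-0.001, -1.0, 0.0]]
contact_force: [0.4, -0.2, -0.4]
grip_width: -0.001
```

Request:
{"method": "move_arm", "body": {"steps": [{"ax":0,"ay":0,"az":0,"dx":-0.01,"dy":0,"dz":0,"gripper":1},{"ax":0,"ay":0,"az":0,"dx":-0.02,"dy":0,"dz":0,"gripper":1},{"ax":0,"ay":0,"az":0,"dx":-0.02,"dy":0,"dz":0,"gripper":1},{"ax":0,"ay":0,"az":0,"dx":-0.02,"dy":0,"dz":0,"gripper":1}]}}

```text
clock: 3.85
ee_pos: [0.4393, 0.1206, 0.0498]
tool_rot: [[-0.948, -0.0, 0.317], [-0.317, -0.0, -0.948], [0.0, -1.0, 0.0]]
contact_force: [0.3, -0.1, -0.5]
grip_width: 0.004
```

Request:
{"method": "move_arm", "body": {"steps": [{"ax":0,"ay":0,"az":0,"dx":-0.01,"dy":0,"dz":0,"gripper":1},{"ax":0,"ay":0,"az":0,"dx":-0.02,"dy":0,"dz":0,"gripper":1},{"ax":0,"ay":0,"az":0,"dx":-0.02,"dy":0,"dz":0,"gripper":1},{"ax":0,"ay":0,"az":0,"dx":-0.02,"dy":0,"dz":0,"gripper":1}]}}

```text
clock: 4.25
ee_pos: [0.4436, 0.122, 0.0497]
tool_rot: [[-0.948, -0.001, 0.317], [-0.317, -0.0, -0.948], [0.001, -1.0, -0.0]]
contact_force: [-3.1, -1.4, 2.0]
grip_width: 0.003
```

Request:
{"method": "move_arm", "body": {"steps": [{"ax":0,"ay":0,"az":0,"dx":-0.01,"dy":0,"dz":0,"gripper":1},{"ax":0,"ay":0,"az":0,"dx":-0.012,"dy":0,"dz":0,"gripper":1},{"ax":0,"ay":0,"az":0,"dx":-0.012,"dy":0,"dz":0,"gripper":1},{"ax":0,"ay":0,"az":0,"dx":-0.012,"dy":0,"dz":0,"gripper":1}]}}

```text
clock: 4.65
ee_pos: [0.4456, 0.1227, 0.0497]
tool_rot: [[-0.948, -0.003, 0.317], [-0.317, -0.001, -0.948], [0.003, -1.0, -0.0]]
contact_force: [-5.8, -2.5, 4.6]
grip_width: -0.0
```

Contact, with 6.3 N along the push, which matches the spring preload. The slide's travel is 0 to 4 mm here, so I'll go about 35 mm further, in two parts.

Request:
{"method": "move_arm", "body": {"steps": [{"ax":0,"ay":0,"az":0,"dx":-0.015,"dy":0,"dz":0,"gripper":1},{"ax":0,"ay":0,"az":0,"dx":-0.03,"dy":0,"dz":0,"gripper":1},{"ax":0,"ay":0,"az":0,"dx":-0.045,"dy":0,"dz":0,"gripper":1},{"ax":0,"ay":0,"az":0,"dx":-0.06,"dy":0,"dz":0,"gripper":1},{"ax":0,"ay":0,"az":0,"dx":-0.07,"dy":0,"dz":0,"gripper":1},{"ax":0,"ay":0,"az":0,"dx":-0.07,"dy":0,"dz":0,"gripper":1},{"ax":0,"ay":0,"az":0,"dx":-0.07,"dy":0,"dz":0,"gripper":1}]}}

```text
clock: 5.35
ee_pos: [0.4616, 0.1281, 0.0495]
tool_rot: [[-0.948, -0.004, 0.317], [-0.317, -0.001, -0.948], [0.005, -1.0, -0.0]]
contact_force: [-6.9, -4.9, 4.2]
grip_width: 0.004
```

```bash
python3 - <<'E'
from h import *
s=state();p=s["ee_pos"];d=np.array([.951,.309,0])
print(s["clock"],p,s["contact_force"],s["contact_force"]@d,"est travel",1e3*((p-[.4508,.1238,.05])@d+.0095),s["grip_width"])
im=read_camera("scene");cv2.imwrite("pics/s4.png",cv2.resize(im[150:250,190:310,::-1],(720,600),interpolation=cv2.INTER_CUBIC))
E
```

```text
5.35 [0.46157819 0.12812714 0.0495278 ] [-6.91209211 -4.9031589   4.20668123] -8.088475695794145 est travel 21.08714464077952 0.004369563562436799
```

View pics/s4.png

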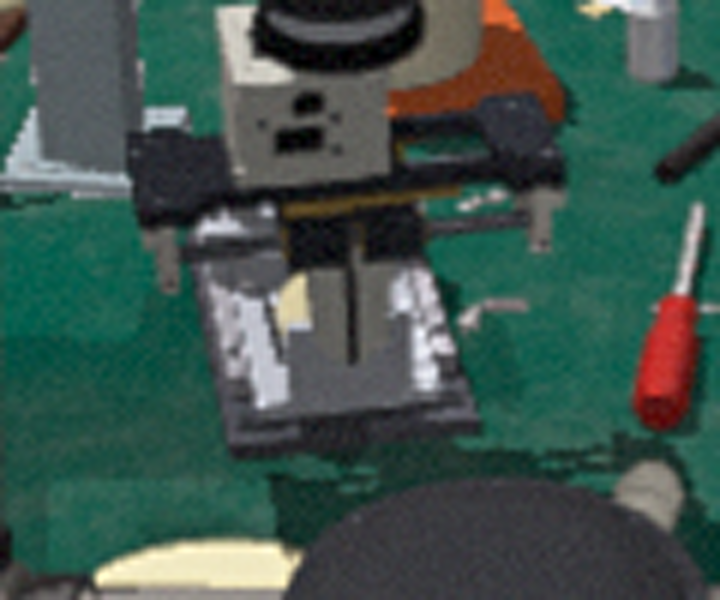

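The slide is moving: the estimate is 21 mm, and 8.1 N also agrees with 21 mm of spring. The plate's foot has visibly moved in over the base. I'll push on by 16 mm to about 37 mm.

Request:
{"method": "move_arm", "body": {"steps": [{"ax":0,"ay":0,"az":0,"dx":-0.015,"dy":0,"dz":0,"gripper":1},{"ax":0,"ay":0,"az":0,"dx":-0.03,"dy":0,"dz":0,"gripper":1},{"ax":0,"ay":0,"az":0,"dx":-0.045,"dy":0,"dz":0,"gripper":1},{"ax":0,"ay":0,"az":0,"dx":-0.06,"dy":0,"dz":0,"gripper":1},{"ax":0,"ay":0,"az":0,"dx":-0.064,"dy":0,"dz":0,"gripper":1},{"ax":0,"ay":0,"az":0,"dx":-0.064,"dy":0,"dz":0,"gripper":1},{"ax":0,"ay":0,"az":0,"dx":-0.064,"dy":0,"dz":0,"gripper":1},{"ax":0,"ay":0,"az":0,"dx":-0.064,"dy":0,"dz":0,"gripper":1}]}}

```text
clock: 6.2
ee_pos: [0.4759, 0.1329, 0.0495]
tool_rot: [[-0.948, -0.006, 0.318], [-0.318, -0.002, -0.948], [0.006, -1.0, -0.0]]
contact_force: [-9.7, -5.3, 7.5]
grip_width: 0.003
```

```bash
python3 - <<'E'
from h import *
s=state();p=s["ee_pos"];d=np.array([.951,.309,0])
print(s["clock"],p,s["contact_force"],s["contact_force"]@d,"est travel",1e3*((p-[.4508,.1238,.05])@d+.0095),s["grip_width"])
E
```

```text
6.2 [0.47590222 0.13288142 0.04950224] [-9.68712463 -5.3362893   7.54238203] -10.861368913845654 est travel 36.178369634506446 0.0031798333882786796
```

The estimated travel is 36 mm at 10.9 N, which lies well between 25 and 50 mm. Now I'll back off smoothly and let the slide settle on the pin.

Request:
{"method": "move_arm", "body": {"steps": [{"ax":0,"ay":0,"az":0,"dx":0.015,"dy":0,"dz":0,"gripper":1},{"ax":0,"ay":0,"az":0,"dx":0.03,"dy":0,"dz":0,"gripper":1},{"ax":0,"ay":0,"az":0,"dx":0.045,"dy":0,"dz":0,"gripper":1},{"ax":0,"ay":0,"az":0,"dx":0.06,"dy":0,"dz":0,"gripper":1},{"ax":0,"ay":0,"az":0,"dx":0.08,"dy":0,"dz":0,"gripper":1},{"ax":0,"ay":0,"az":0,"dx":0.12,"dy":0,"dz":0,"gripper":1},{"ax":0,"ay":0,"az":0,"dx":0.2,"dy":0,"dz":0,"gripper":1},{"ax":0,"ay":0,"az":0,"dx":0.28,"dy":0,"dz":0,"gripper":1},{"ax":0,"ay":0,"az":0,"dx":0.28,"dy":0,"dz":0,"gripper":1},{"ax":0,"ay":0,"az":0,"dx":0.28,"dy":-0.2,"dz":0,"gripper":1},{"ax":0,"ay":0,"az":0,"dx":0.28,"dy":-0.4,"dz":0,"gripper":1},{"ax":0,"ay":0,"az":0,"dx":0.28,"dy":-0.6,"dz":0,"gripper":1},{"ax":0,"ay":0,"az":0,"dx":0.28,"dy":-0.64,"dz":0.2,"gripper":1},{"ax":0,"ay":0,"az":0,"dx":0.28,"dy":-0.64,"dz":0.4,"gripper":1},{"ax":0,"ay":0,"az":0,"dx":0.28,"dy":-0.64,"dz":0.6,"gripper":1},{"ax":0,"ay":0,"az":0,"dx":0.28,"dy":-0.64,"dz":0.8,"gripper":1},{"ax":0,"ay":0,"az":0,"dx":0.28,"dy":-0.64,"dz":0.9,"gripper":1},{"ax":0,"ay":0,"az":0,"dx":0.28,"dy":-0.64,"dz":0.9,"gripper":1}]}}

```text
clock: 8.0
ee_pos: [0.4852, -0.1052, 0.2098]
tool_rot: [[-0.95, 0.001, 0.313], [-0.313, -0.001, -0.95], [-0.001, -1.0, 0.002]]
contact_force: [0.7, 1.0, 0.6]
grip_width: 0.005
```

```bash
python3 - <<'E'
from h import *
s=state();print(s["clock"],s["ee_pos"],s["contact_force"])
im=read_camera("top")[:,:,::-1].copy();sc=read_camera("scene")[:,:,::-1]
cv2.imwrite("pics/c5.png",np.hstack([cv2.resize(x,(400,400),interpolation=cv2.INTER_CUBIC) for x in(im[145:245,200:300],sc[150:250,190:290])]))
hsv=cv2.cvtColor(im,cv2.COLOR_BGR2HSV);m=cv2.inRange(hsv,(15,35,150),(35,160,255))
for k in cv2.findContours(m,cv2.RETR_EXTERNAL,cv2.CHAIN_APPROX_NONE)[0]:
    x,y,w,h=cv2.boundingRect(k)
    if cv2.contourArea(k)>200 and 215<x<290 and 160<y<230:
        P=onplane("top",k.reshape(-1,2),.032)[:,:2]
        e=cv2.fitEllipse((P*1000).astype(np.float32));v=np.array(e[0])-[560.1,159.2];d=np.array([.951,.309])
        print(e,"pad in fixture",v@d,v@[-.309,.951],"moved",(np.array(e[0])-[517.4,145.9])@d)
E
```

```text
8.0 [ 0.4852259  -0.10524207  0.20975955] [0.72545613 1.01364673 0.63838965]
((540.2371215820312, 153.49911499023438), (48.11589050292969, 77.84505462646484), 107.55511474609375) pad in fixture -20.651170843505877 0.7160877868652524 moved 24.06622915649416
```

View pics/c5.png

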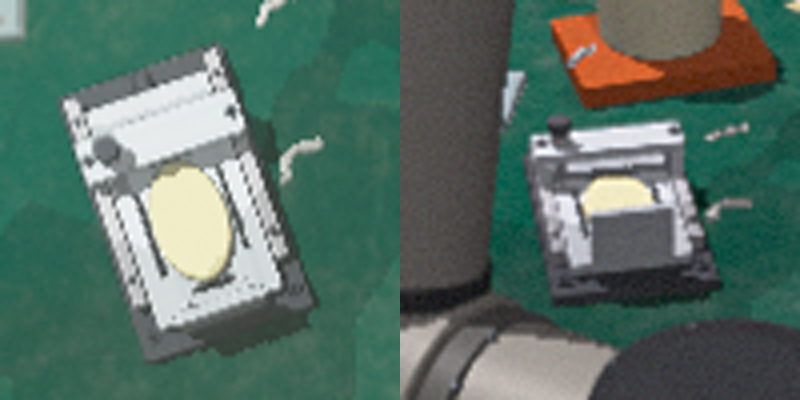

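The slide has stayed in after release. The pad has moved 24 mm and sits at x = −20.7, y = 0.7 mm in the fixture frame, centred in its nest. The pin knob looks down, and the tool is clear at z = 0.21. Handing in.

```bash
python3 -c "
from plant import *
print(job_done())"
```

```text
the job is handed in; nothing more can be done
None
```

The pad fixture's slide is pushed in, and by the last pictures it is latched at the middle stop. The job is handed in; no verdict is reported. With the fingers shut, I pressed the left fixture's push plate in to about 36 mm of travel (10.9 N), backed off and moved clear by 8.0 s.

**Last checks:**
- **Slide:** it did not return home after release. The pad rode 24 mm with it, against 25 mm at the middle stop.
- **Pad:** it lies in its nest at x = −20.7 mm, y = 0.7 mm in the fixture frame, inside the limits.
- **Stop pin:** the knob looks down in both views; I did not measure its lift.
- **Robot:** the tool ended clear of everything at z = 0.21 m, with about 1 N on the force reading.

**Disagreed or not checked:**
- My first move calls were refused because the rows were incomplete; nothing moved.
- The triangulated height of the push plate's top edge was about 60 mm against the given 70 mm, from coarse pixel picks. The contact force found the face within about 4 mm of the estimate, so this did not matter.
- I did not measure the empty fixture, screwdriver, roll or tin again at the end. The arm crossed the bench high (TCP about 0.21 m) and went low only in front of the pad fixture.

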